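# Fit the ceramic standoff and open the thread-lock brush

### The job

Fit the taller ceramic standoff to the aluminium bracket in the vise: put its stud down through the bracket's larger hole until its foot sits flat on the bracket, and let it go. Then get the thread-lock brush ready: press the bottle's safety cap down, twist it free counter-clockwise and lift it straight up until the brush is clear of the neck, and finish holding the cap upright there, with the brush tip over the open bottle's mouth so that it drips back in. Leave everything else where it stands.

Things in the scene. Friction and masses are not known exactly. Their poses are not given: they have to be found in the camera images.
- standoff_center (a point): Taller ceramic standoff: ribbed white pillar with metal end ferrules, 24 mm in diameter, 50 mm tall, about 60 g, upright, loose. A 6 mm brass stud hangs 16 mm below its flat foot, the last 4 mm tapered. At the start the stud is in one of the block's two holes and the foot rests on the block. This point: on its axis half-way up, 25 mm above the foot; z up along the pillar.
- standoff_seat (a point): Centre of the same standoff's flat foot (underside of the pillar, where the stud begins), 25 mm below its centre.
- bracket_hole (a point): Larger hole, 9 mm in diameter, in the middle of the level 3 mm flange (56 x 52 mm) of the aluminium bracket clamped in the small green vise; the point is its centre at the flange's upper face, 108 mm above the desk. The flange is the vise's highest part, the jaw tops are 41 mm below it. Two 4 mm screw holes beside it are not used. x points from screw handle to fixed jaw, z up. Fixed.
- block: Drilled hardwood block, 70 mm (x) by 124 mm (y) by 30 mm high, screwed to the desk; origin at the centre of its underside. Its two 9 mm holes, 22 mm deep, are at y = +31 and -31 mm on its centre line; one holds the tall standoff, the other the short one.
- cap_center (a point): Black ribbed push-and-turn cap on the white square bottle: 42 mm in diameter, 34 mm tall, about 50 g, loose; the point is on its axis half-way up. Closed, lugs lock it on the neck: it cannot be lifted, nor turned more than a few degrees. Push it down 3.5 to 5 mm, keep it down and turn it counter-clockwise (seen from above) about 65 degrees: free from 50, a stop at about 80; then lift. z up.
- brush_tip (a point): Lower tip of the brush (stem 5 mm, bristles 9 mm in diameter) on the cap's axis, 52 mm below the cap's centre; at the start it is inside the bottle, 55 mm below the mouth.
- cap_spring (a joint): How far the spring inside the cap is pressed, m: 0 as it stands closed, 0.0055 fully down, slightly negative when the cap is off. Pushing the cap down takes about 4 N at first and 11 to 12 N at 5.5 mm, where it stops hard.
- mouth (a point): Centre of the open mouth at the top of the bottle's neck (16 mm inner diameter, inside the cap at the start), 92 mm above the desk; the closed cap's centre is 3 mm below it. The square bottle (50 mm wide, shoulder 60 mm above the desk, 12 mm below the cap's rim) cannot turn in its steel holder, 90 mm square, which is screwed to the desk. z up.
- short_standoff: Shorter ceramic standoff, same kind but 28 mm tall, standing in the block's other hole; stays there. Origin at the centre of its foot.
- valve_cap1: Grey metal valve cap, 26 mm in diameter, 34 mm tall, loose on the desk, stays. Origin under its centre.
- valve_cap2: Another such valve cap, stays.
- grommet_pot: Black rubber pot of grommets, 60 mm in diameter, 40 mm tall, stays. Origin under its centre.
- solder_reel: Grey reel, 54 mm in diameter, 38 mm tall, stays. Origin under its centre.
- nut_tin: Flat round steel tin, 66 mm in diameter, 24 mm tall, stays. Origin under its centre.
- screwdriver: Screwdriver lying on the desk, 170 mm long, stays.
There are look-alikes about, which are no part of the job. What is shaped like the part that bears mouth but orange or purple is not meant.

How it is judged:
On the way, in this order (a step that is already met when the one before it is completed fails the run):
1. the tall standoff's stud is through the bracket's larger hole, its foot on the bracket, and it has been let go (z of standoff_seat in the frame of bracket_hole between -0.003 and 0.003 m and horizontal distance between standoff_seat and bracket_hole below 0.004 m and angle between standoff_center's own z axis and vertical below 0.08 rad and contact force between the fingers and standoff below 0.1 N), for 0.3 s.
2. the closed cap is pressed down against its spring (value of joint cap_spring above 0.0025 m and z of brush_tip in the frame of mouth below -0.05 m), for 0.05 s.
3. the cap is twisted round on the neck (angle between the x axis of cap_center and the x axis of mouth, either way round above 0.6 rad and z of brush_tip in the frame of mouth below -0.03 m).
At the end, for the whole second after the job is handed in: Standoff's foot on the bracket (3 mm in height, 4 mm sideways, 5 degrees), stud in the larger hole, not touched by the fingers; fingers holding the cap still and upright (11 degrees), clear of the bottle, brush tip 5 to 150 mm above the mouth and within 15 mm of its centre line (all of step 1 and z of brush_tip in the frame of mouth between 0.005 and 0.15 m and horizontal distance between brush_tip and mouth below 0.015 m and angle between cap_center's own z axis and vertical below 0.2 rad and contact force between the fingers and cap above 1 N and contact force between cap and bottle below 0.05 N and linear speed of cap below 0.02 m/s); the arm keeps its last pose, push and grip.
It fails at once if a bystander is moved more than 30 mm (distance of any of short_standoff, valve_cap1, valve_cap2, grommet_pot, solder_reel, nut_tin, screwdriver from where it was at the start of the episode above 0.03 m).
It also fails if it takes over 56 s, if anything falls off the work surface, if the arm or the gripper's body presses on something with over 40 N, if the wrist force passes 120 N, or if a joint passes its speed limit or range.

### The arm

A 6-joint arm with a two-finger parallel gripper is mounted at the origin on the work surface. World frame = base frame: x ahead of the robot, y to its left, z up, the work surface at z = 0. Lengths are in m, angles in rad, forces in N, time in s.
With the tool pointing down it reaches from about 0.3 to 0.875 m from the base axis. Payload 6.4 kg.
Tool frame: the origin (TCP) lies on the centre line of the jaws, within the pads' length; the fingertips stand ctrl.tip_extent ahead of it and the grasp point (between the pads) lies 8 mm behind it (ctrl.tip_extent is the distance from the TCP to the fingertips, in m); z points along the fingers, y is the line along which they close (so a half turn about z gives the same grasp; the last joint's range is limited). The gripper opens to 85 mm and grips with 20 to 120 N. Pads are 22 mm wide; open, the fingers measure 114 mm over their backs; the gripper's body (76 mm by 85 mm) begins 54 mm behind the grasp point. The pads swing forward as they close: fully open they stand 13 mm farther back than shut.
Start: joints at [0.93, 0.181, 1.607, -0, 1.354, -0.206], TCP at [0.242, 0.522, 0.242] pointing down, gripper open.
Joint ranges: [-2.99, 2.99], [-0.89, 2.07], [0.3, 2.58], [-1.14, 4.28], [0, 2.63], [-3.12, 3.12]. Speed limits (rad/s): [2.57, 2.57, 3.01, 3.14, 3.14, 3.14].

### API

Orientations are given as a unit quaternion [w, x, y, z].
In Python, from bench import ctrl gives the robot as it stands.
- The arm moves only by the shell command python3 -m handwheel 'ROWS'. ROWS is JSON, a list of rows, each a list of 7 numbers: the turn, a rotation vector about the tool's x, y, z as a fraction of full scale, then the shift along the tool's x, y, z as a fraction of full scale, then the opening, from 0 (shut) to 1 (fully open). In form: [[rx, ry, rz, x, y, z, jaw], ...]. A call has exactly 8 rows; each row shifts and turns the commanded pose from where the row before left it, along the tool's axes as they then stand; what a row does not reach is not made up. Full scale, the value 1, is 300 mm for a shift and pi rad for a turn. A row lasts 1/10 s, in which the tool goes at most 50 mm and 8.59 degrees, less where a joint would pass 70% of its speed; a pose out of reach is approached as far as the arm can. A call with a number of a shift or a turn outside -1 to 1 is refused whole. A call with a gripper value outside its range is refused whole. The fingers move at their own pace and stop on an object; the grip force is fixed at half the most. Time passes only in rows, so rows that do not move let the fingers close, or fill a call up. It gives the time, the measured TCP pose, the force, the opening and the grip force at its end, in the units of the state.
- ctrl.get_obs(): the state, without advancing time (a new reading comes with each control period).
- ctrl.camera(name): name is "scene" or "top" or "wrist"; returns the picture (400x640x3 uint8, blue, green, red); there is no depth.
- ctrl.camera_model(name): a dict with "camera_matrix" (3x3 intrinsics, pixels), "cam_to_world" (4x4, takes a point from camera to world coordinates). Camera axes: x right, y up, looking along -z (the intrinsics and any distortion apply to the point x, -y, -z); pixel columns grow to the right and rows downward; lengths in m; the calibration is good to about 2 mm. A picture is of the moment at which its call begins: read the wrist's pose just before it. camera_model takes no time and is no camera call; for the wrist camera it gives the pose at the moment of the call.
- ctrl.hand_in(): hands the job in; it is judged then, once.
The state is a dict: "time_s": time; "q": joint angles; "dq": joint speeds; "joint_efforts": joint torques, N m; "eef_pos": TCP position; "eef_rot": TCP orientation; "wrist_force": force on the tool from outside, world axes, zero at the start; "torque": the same for the moment, N m; "opening": opening from 0.0 (shut) to 1.0 (fully open); "grasp_force": force on a finger pad.
Only numpy, scipy, OpenCV 4.12 (cv2) and the standard library are available. Lean on these libraries where they do the work, as an engineer would, in place of code of your own. Each camera call takes 0.05 s, during which the arm holds its last target. There are 200 camera calls.

## Working session

There is one attempt and no reset: what is moved stays moved. The work goes in short steps, Python scripts to look and compute and a shell command to move; the robot and the scene stay as the last step left them, time stands still between calls to the robot, and variables do not carry over. Pictures are saved under pics/ and viewed, at most 10 in all, crops included, and the job is handed in when it is done.

```bash
ls; mkdir -p pics; python3 - <<'E'
from bench import ctrl
import cv2,numpy as np
o=ctrl.get_obs();print({k:np.round(v,3).tolist() for k,v in o.items()},ctrl.tip_extent)
for n in("top","scene"):
    im=ctrl.camera(n);cv2.imwrite(f"pics/{n}0.png",im)
    m=ctrl.camera_model(n);print(n,np.round(m["camera_matrix"],1).tolist(),np.round(m["cam_to_world"],3).tolist(),m.keys())
E
```

```text
pics
{'time_s': 0.0, 'q': [0.93, 0.182, 1.608, -0.0, 1.354, -0.206], 'dq': [0.0, -0.0, 0.001, 0.001, 0.0, -0.0], 'joint_efforts': [-0.001, -44.489, -35.133, -0.0, 0.009, -0.0], 'eef_pos': [0.242, 0.521, 0.241], 'eef_rot': [-0.0, 0.216, 0.976, -0.001], 'wrist_force': [0.474, -0.713, -0.471], 'torque': [0.003, 0.062, 0.011], 'grasp_force': 0.0, 'opening': 0.996} 0.011
top [[377.4, 0.0, 318.7], [0.0, 377.4, 200.4], [0.0, 0.0, 1.0]] [[-0.008, 0.995, -0.095, 0.391], [-1.0, -0.005, 0.028, 0.027], [0.027, 0.096, 0.995, 1.189], [0.0, 0.0, 0.0, 1.0]] dict_keys(['camera_matrix', 'cam_to_world'])
scene [[394.6, 0.0, 325.0], [0.0, 394.6, 200.7], [0.0, 0.0, 1.0]] [[0.327, -0.682, 0.654, 1.181], [0.945, 0.243, -0.219, -0.219], [-0.01, 0.69, 0.724, 0.826], [0.0, 0.0, 0.0, 1.0]] dict_keys(['camera_matrix', 'cam_to_world'])
```

View pics/top0.png

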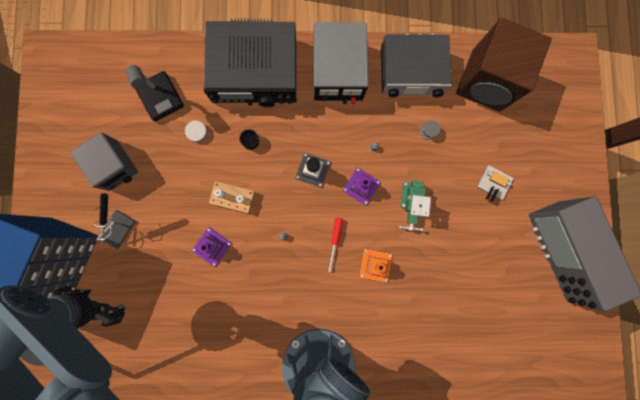

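View pics/scene0.png

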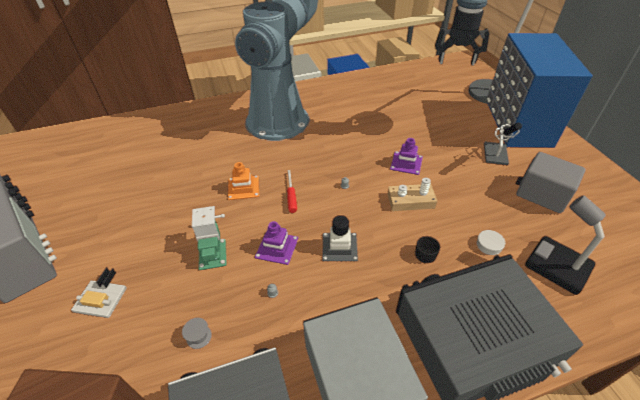

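The top picture shows the block at (232,197) with two standoffs, the white bottle with its black cap at (313,165), and the vise and bracket at (417,205).
- **Tall standoff:** it could be confused with the short one. They are at top (218,199) and (239,193), scene (425,186) and (403,190). The taller looks like scene (425,186).
- **Bottle:** look-alikes are purple at top (362,186) and (212,247), and orange at (376,265). I choose the white bottle.

I'll check both choices in one close crop.

```bash
cat > h.py <<'E'
import numpy as np,cv2
from bench import ctrl
def ray(cm,px):
    K=cm["camera_matrix"];T=np.array(cm["cam_to_world"])
    p=np.linalg.solve(K,[px[0],px[1],1.]);d=T[:3,:3]@np.array([p[0],-p[1],-p[2]])
    return T[:3,3],d/np.linalg.norm(d)
def plane(cm,px,z):
    o,d=ray(cm,px);return o+d*(z-o[2])/d[2]
def proj(cm,X):
    T=np.linalg.inv(cm["cam_to_world"]);p=T[:3,:3]@np.array(X)+T[:3,3]
    u=np.array(cm["camera_matrix"])@np.array([p[0],-p[1],-p[2]]);return u[:2]/u[2]
def tri(rays):
    A=sum(np.eye(3)-np.outer(d,d) for o,d in rays);b=sum((np.eye(3)-np.outer(d,d))@o for o,d in rays)
    return np.linalg.solve(A,b)
E
python3 - <<'E'
import cv2,numpy as np
t=cv2.imread("pics/top0.png");s=cv2.imread("pics/scene0.png")
def c(im,x,y,w,h,W,H):return cv2.resize(im[y:y+h,x:x+w],(W,H),interpolation=cv2.INTER_CUBIC)
a=np.hstack([c(t,200,170,64,48,400,300),c(t,392,170,64,48,400,300)])
b=np.hstack([c(s,380,165,64,48,400,300),c(s,310,205,64,48,400,300)])
cv2.imwrite("pics/crop0.png",np.vstack([a,b]))
E
```

```text
(no output)
```

View pics/crop0.png

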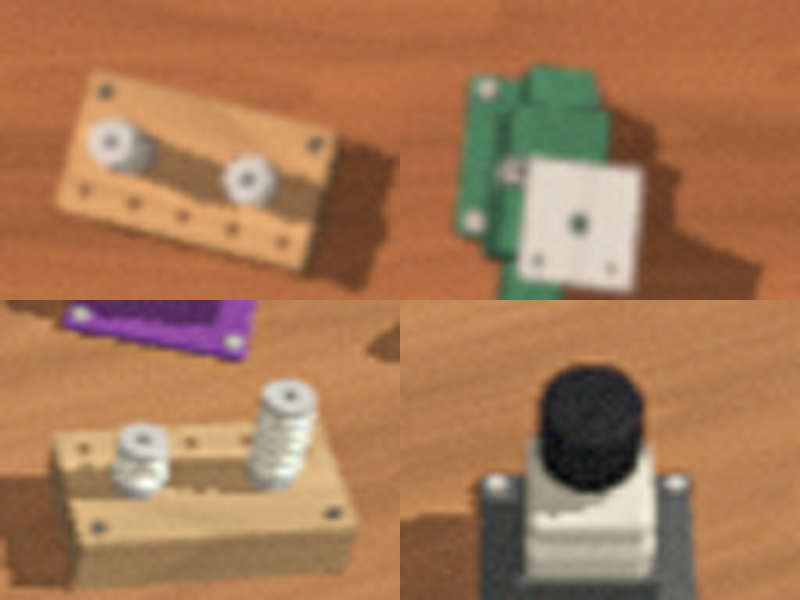

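The crop confirms both choices. The tall standoff's top is at top (217.6,192.7), scene (426,180.5), and the bracket hole is at top (420.5,205.5). The black cap sits on the white bottle.

```bash
python3 - <<'E'
from h import *
t=ctrl.camera_model("top");s=ctrl.camera_model("scene")
r=lambda a:np.round(a,4)
print("tall",r(plane(t,(217.6,192.7),.08)),r(plane(s,(426.1,180.5),.08)),r(tri([ray(t,(217.6,192.7)),ray(s,(426.1,180.5))])))
print("short",r(plane(t,(239.7,198.8),.058)),r(plane(s,(402.9,187.5),.058)))
print("hole",r(plane(t,(420.5,205.5),.108)))
im=cv2.imread("pics/top0.png");g=im[155:185,298:330].max(2)
m=(g<45).astype(np.uint8);n,l,st,c=cv2.connectedComponentsWithStats(m);i=1+np.argmax(st[1:,4]);print(st[i],c[i]+[298,155])
print("cap",r(plane(t,(313.5,163),.106)),r(plane(s,(340.6,220.5),.106)))
# bracket flange edge direction (top crop corners)
cor=[(525,158),(642,168),(632,290),(518,277)]
P=[plane(t,((x-400)/6.25+392,y/6.25+170),.108) for x,y in cor];print(r(P),r(np.mean(P,0)))
# gripper-camera model
w=ctrl.camera_model("wrist");print(r(w["cam_to_world"]).tolist(),r(w["camera_matrix"]).tolist())
o=ctrl.get_obs();print(o["eef_pos"],o["eef_rot"])
E
```

```text
tall [0.5212 0.2929 0.08  ] [0.5277 0.292  0.08  ] [0.5223 0.2952 0.074 ]
short [0.505  0.2321 0.058 ] [0.5117 0.233  0.058 ]
hole [ 0.4777 -0.2981  0.108 ]
[ 10   3  11  14 122] [313.22131148 164.3442623 ]
cap [0.6038 0.0109 0.106 ] [0.605  0.0127 0.106 ]
[[ 0.5076 -0.2743  0.108 ]
 [ 0.5026 -0.3289  0.108 ]
 [ 0.4459 -0.3221  0.108 ]
 [ 0.4523 -0.2692  0.108 ]] [ 0.4771 -0.2986  0.108 ]
[[0.4208, -0.8609, -0.2859, 0.1698], [0.9072, 0.3989, 0.134, 0.5545], [-0.0013, -0.3157, 0.9488, 0.3735], [0.0, 0.0, 0.0, 1.0]] [[356.6517, 0.0, 319.0401], [0.0, 356.6517, 199.7352], [0.0, 0.0, 1.0]]
[0.24191229 0.52112117 0.2414936 ] [-3.07983051e-04  2.15676119e-01  9.76464645e-01 -7.16827113e-04]
```

```bash
python3 -m handwheel '[[0,0,0.047,0,0,0,1],[0,0,0.047,0,0,0,1],[0,0,0.047,0,0,0,1],[0,0,0.047,0,0,0,1],[0,0,0.047,0,0,0,1],[0,0,0.047,0,0,0,1],[0,0,0.047,0,0,0,1],[0,0,0.047,0,0,0,1]]'
cat >> h.py <<'E'
from scipy.spatial.transform import Rotation as Ro
def go(xyz,yaw=None):
    o=ctrl.get_obs();R=Ro.from_quat(np.array(o["eef_rot"])[[1,2,3,0]]).as_matrix()
    y=np.degrees(np.arctan2(R[1,1],R[0,1]));d=R.T@(np.array(xyz)-o["eef_pos"])
    print("t",round(o["time_s"],2),"pos",np.round(o["eef_pos"],4),"yaw",round(y,2),"tilt",np.round(R[:2,2],4),"shift/0.3",np.round(d/.3,4),"rz",None if yaw is None else np.round(-(yaw-y)/180,4),"F",np.round(o["wrist_force"],1),"op",round(o["opening"],3),"gf",round(o["grasp_force"],1),"q6",np.round(o["q"][5],2))
E
python3 -c "
from h import *
go([.522,.293,.20],-15)"
```

```text
time_s: 0.9
eef_pos: [0.242, 0.5212, 0.2417]
eef_rot: [0.0, 0.725, 0.689, -0.001]
wrist_force: [0.5, 0.3, 0.4]
opening: 0.999
grasp_force: 0.0
t 0.9 pos [0.242  0.5212 0.2417] yaw -2.94 tilt [-0.0006 -0.0009] shift/0.3 [-0.7118  0.9712  0.1392] rz 0.067 F [0.5 0.3 0.4] op 0.999 gf 0.0 q6 0.98
```

```bash
python3 -m handwheel '[[0,0,0,-0.102,0.139,0.02,1],[0,0,0,-0.102,0.139,0.02,1],[0,0,0,-0.102,0.139,0.02,1],[0,0,0,-0.102,0.139,0.02,1],[0,0,0,-0.102,0.139,0.02,1],[0,0,0,-0.102,0.139,0.02,1],[0,0,0,-0.1,0.137,0.019,1],[0,0,0.033,0,0,0,1]]' >/dev/null
python3 -m handwheel '[[0,0,0.034,0,0,0,1],[0,0,0,0,0,0,1],[0,0,0,0,0,0,1],[0,0,0,0,0,0,1],[0,0,0,0,0,0,1],[0,0,0,0,0,0,1],[0,0,0,0,0,0,1],[0,0,0,0,0,0,1]]' >/dev/null
python3 - <<'E'
from h import *
go([.522,.293,.20],-15)
m=ctrl.camera_model("wrist");im=ctrl.camera("wrist");cv2.imwrite("pics/w1.png",im)
print(proj(m,[.522,.293,.08]),proj(m,[.505,.232,.058]))
np.save("w1.npy",m["cam_to_world"])
E
```

```text
t 2.5 pos [0.5129 0.3036 0.2022] yaw -14.63 tilt [0. 0.] shift/0.3 [-0.0264  0.0382  0.0073] rz 0.0021 F [-0.1  0.4  0.6] op 1.001 gf 0.0 q6 0.59
[331.96336468 204.72060434] [328.99520097 265.23877633]
```

View pics/w1.png

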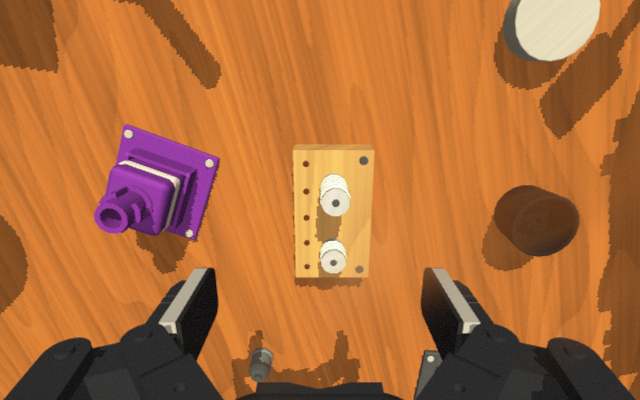

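The wrist view shows the tall standoff's top at (336,203), the short one's at (333,263), and nothing under the fingers' paths. The tall one was predicted at (332,205), so they agree within about 3 mm.

```bash
python3 - <<'E'
from h import *
im=cv2.imread("pics/w1.png");m=ctrl.camera_model("wrist");m["cam_to_world"]=np.load("w1.npy")
hs=cv2.cvtColor(im,cv2.COLOR_BGR2HSV)
for (x,y,z) in((336,203,.08),(333,263,.058)):
    a=hs[y-12:y+13,x-14:x+15];w=((a[...,1]<60)).astype(np.uint8)
    g=im[y-6:y+7,x-6:x+7].max(2).astype(float);k=np.clip(170-g,0,None);yy,xx=np.mgrid[y-6:y+7,x-6:x+7]
    c=((xx*k).sum()/k.sum(),(yy*k).sum()/k.sum());P=plane(m,c,z);print(c,np.round(P,4))
    if z==.08:go([P[0],P[1],.12],-15)
E
```

```text
(np.float64(335.3172439204127), np.float64(202.91893883566692)) [0.5248 0.2938 0.08  ]
t 2.55 pos [0.513  0.3035 0.2022] yaw -14.63 tilt [0.0001 0.    ] shift/0.3 [-0.0216  0.0463  0.274 ] rz 0.002 F [-0.   0.1 -0.2] op 0.997 gf 0.0 q6 0.59
(np.float64(333.0339943342776), np.float64(262.5099150141643)) [0.509  0.2337 0.058 ]
```

```bash
python3 -m handwheel '[[0,0,0,-0.0216,0.0463,0.06,1],[0,0,0,0,0,0.1,1],[0,0,0,0,0,0.1,1],[0,0,0,0,0,0.1,1],[0,0,0,0,0,0.07,1],[0,0,0,0,0,0.05,1],[0,0,0,0,0,0,0],[0,0,0,0,0,0,0]]'
python3 -m handwheel '[[0,0,0,0,0,0,0],[0,0,0,0,0,0,0],[0,0,0,0,0,0,0],[0,0,0,0,0,0,0],[0,0,0,0,0,0,0],[0,0,0,0,0,0,0],[0,0,0,0,0,0,0],[0,0,0,0,0,0,0]]'
python3 - <<'E'
from h import *
go([.5248,.2938,.058],-15)
im=ctrl.camera("wrist");cv2.imwrite("pics/w2.png",im)
E
```

```text
time_s: 3.35
eef_pos: [0.5253, 0.2938, 0.0587]
eef_rot: [0.0, 0.791, 0.611, 0.0]
wrist_force: [0.7, -0.9, 0.0]
opening: 0.688
grasp_force: 0.0
time_s: 4.15
eef_pos: [0.5254, 0.2941, 0.0597]
eef_rot: [0.0, 0.791, 0.611, 0.001]
wrist_force: [-2.8, -0.1, 6.5]
opening: 0.261
grasp_force: 58.4
t 4.15 pos [0.5254 0.2941 0.0597] yaw -14.65 tilt [0.0017 0.0008] shift/0.3 [-0.0015 -0.0018  0.0055] rz 0.002 F [-2.8 -0.1  6.5] op 0.261 gf 58.4 q6 0.57
```

View pics/w2.png

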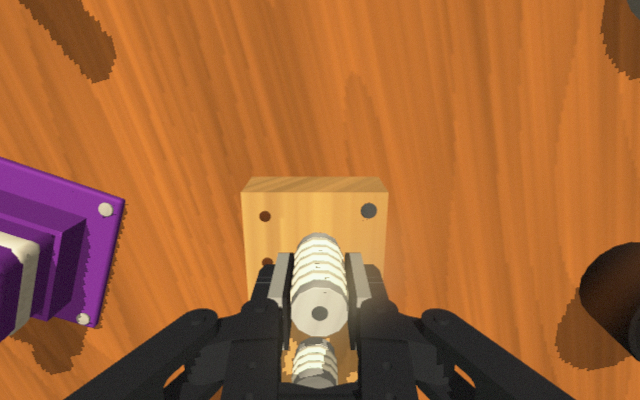

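The standoff is held between the pads, with its top hole at (319,314). Next I lift it and carry it over.

```bash
python3 - <<'E'
from h import *
m=ctrl.camera_model("wrist");P=plane(m,(319.5,313.5),.081);o=ctrl.get_obs()
R=Ro.from_quat(np.array(o["eef_rot"])[[1,2,3,0]]).as_matrix();print(np.round(P,4),"off in tool mm",np.round(R.T@(P-o["eef_pos"])*1e3,1))
E
python3 -m handwheel '[[0,0,0,0,0,-0.03,0],[0,0,0,0,0,-0.08,0],[0,0,0,0,0,-0.15,0],[0,0,0,0,0,-0.15,0],[0,0,0,0,0,-0.14,0],[0,0,0,-0.1,0.02,0,0],[0,0,0,-0.15,0.03,0,0],[0,0,0,-0.15,0.03,0,0]]'
python3 -m handwheel '[[0,0,0,-0.15,0.03,0,0],[0,0,0,-0.15,0.03,0,0],[0,0,0,-0.15,0.03,0,0],[0,0,0,-0.15,0.03,0,0],[0,0,0,-0.15,0.03,0,0],[0,0,0,-0.15,0.03,0,0],[0,0,0,-0.15,0.03,0,0],[0,0,0,-0.15,0.02,0,0]]'
python3 -c "
from h import *
go([.4777,-.298,.225])"
```

```text
[0.527  0.2935 0.081 ] off in tool mm [ -0.2   1.7 -21.3]
time_s: 5.0
eef_pos: [0.5174, 0.1706, 0.2242]
eef_rot: [0.001, 0.791, 0.612, 0.001]
wrist_force: [1.0, 0.1, -0.5]
opening: 0.259
grasp_force: 58.8
time_s: 5.8
eef_pos: [0.493, -0.1963, 0.2239]
eef_rot: [0.001, 0.792, 0.611, 0.0]
wrist_force: [0.5, 0.0, -0.5]
opening: 0.261
grasp_force: 58.8
t 5.8 pos [ 0.493  -0.1963  0.2239] yaw -14.66 tilt [ 0.0011 -0.0008] shift/0.3 [-0.3409  0.0363 -0.0033] rz None F [ 0.5  0.  -0.5] op 0.261 gf 58.8 q6 -0.35
```

```bash
python3 -m handwheel '[[0,0,0,-0.14,0.016,0,0],[0,0,0,-0.14,0.016,0,0],[0,0,0,-0.06,0.004,0,0],[0,0,0,0,0,0,0],[0,0,0,0,0,0,0],[0,0,0,0,0,0,0],[0,0,0,0,0,0,0],[0,0,0,0,0,0,0]]' >/dev/null
python3 - <<'E'
from h import *
go([.4777,-.298,.225])
m=ctrl.camera_model("wrist");im=ctrl.camera("wrist");cv2.imwrite("pics/w3.png",im);np.save("w3.npy",m["cam_to_world"])
print(proj(m,[.4777,-.298,.108]))
E
```

```text
t 6.6 pos [ 0.4784 -0.2946  0.2233] yaw -14.56 tilt [0.0001 0.    ] shift/0.3 [-0.0117  0.0006 -0.0057] rz None F [-0.1  0.1 -0.4] op 0.261 gf 58.8 q6 -0.51
[317.02700293 202.10266437]
```

View pics/w3.png

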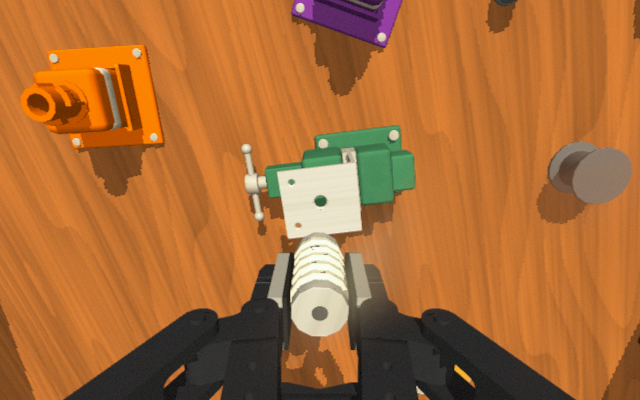

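The hole is at about (320,201) and clear of the standoff, whose top is at (319.5,313).

```bash
python3 - <<'E'
from h import *
im=cv2.imread("pics/w3.png");m=ctrl.camera_model("wrist");m["cam_to_world"]=np.load("w3.npy")
def dark(x,y,r,t):
    g=im[y-r:y+r+1,x-r:x+r+1].min(2).astype(float);k=np.clip(t-g,0,None);yy,xx=np.mgrid[y-r:y+r+1,x-r:x+r+1]
    return ((xx*k).sum()/k.sum(),(yy*k).sum()/k.sum())
h=dark(320,201,10,130);s=dark(319,313,10,130)
o=ctrl.get_obs();H=plane(m,h,.108);S=plane(m,s,o["eef_pos"][2]+.0205)
R=Ro.from_quat(np.array(o["eef_rot"])[[1,2,3,0]]).as_matrix()
print(h,s,np.round(H,4),np.round(S,4),"off",np.round(R.T@(S-o["eef_pos"])*1e3,1))
d=R.T@(H-S);print("shift/.3",np.round(d/.3,4)); print((R.T@(H-o["eef_pos"]))/.3)
E
```

```text
(np.float64(320.17539568345325), np.float64(200.86215827338128)) (np.float64(319.23203449377195), np.float64(313.05860747365057)) [ 0.4802 -0.2977  0.108 ] [ 0.4798 -0.2955  0.2438] off [ -0.4   1.6 -20.5]
shift/.3 [-0.0065  0.003   0.4526]
[-0.00777232  0.00821601  0.38427179]
```

```bash
python3 -m handwheel '[[0,0,0,-0.0065,0.003,0.03,0],[0,0,0,0,0,0.06,0],[0,0,0,0,0,0.06,0],[0,0,0,0,0,0.06,0],[0,0,0,0,0,0.01,0],[0,0,0,0,0,0,0],[0,0,0,0,0,0,0],[0,0,0,0,0,0,0]]'
python3 -m handwheel '[[0,0,0,0,0,0.007,0],[0,0,0,0,0,0.007,0],[0,0,0,0,0,0.007,0],[0,0,0,0,0,0,0],[0,0,0,0,0,0,0],[0,0,0,0,0,0,0],[0,0,0,0,0,0,0],[0,0,0,0,0,0,0]]'
python3 -c "
from h import *
go([.4777,-.298,.1375])"
```

```text
time_s: 7.45
eef_pos: [0.479, -0.2983, 0.1583]
eef_rot: [0.001, 0.791, 0.611, 0.0]
wrist_force: [-0.9, 0.3, -1.7]
opening: 0.268
grasp_force: 58.8
time_s: 8.25
eef_pos: [0.4784, -0.2978, 0.1509]
eef_rot: [0.0, 0.792, 0.611, 0.0]
wrist_force: [-0.7, 0.5, 0.3]
opening: 0.263
grasp_force: 58.8
t 8.25 pos [ 0.4784 -0.2978  0.1509] yaw -14.65 tilt [ 0.0001 -0.0001] shift/0.3 [-0.0013 -0.0022  0.0447] rz None F [-0.7  0.5  0.3] op 0.263 gf 58.8 q6 -0.51
```

```bash
python3 -m handwheel '[[0,0,0,0,0,0.006,0],[0,0,0,0,0,0.006,0],[0,0,0,0,0,0.006,0],[0,0,0,0,0,0.006,0],[0,0,0,0,0,0.006,0],[0,0,0,0,0,0,0],[0,0,0,0,0,0,0],[0,0,0,0,0,0,0]]'
python3 -c "
from h import *
go([.4777,-.298,.1375])"
```

```text
time_s: 9.05
eef_pos: [0.4784, -0.2978, 0.142]
eef_rot: [0.0, 0.792, 0.611, 0.0]
wrist_force: [-1.3, -0.7, -0.1]
opening: 0.263
grasp_force: 58.8
t 9.05 pos [ 0.4784 -0.2978  0.142 ] yaw -14.65 tilt [ 0.0001 -0.0001] shift/0.3 [-0.0012 -0.0023  0.0149] rz None F [-1.3 -0.7 -0.1] op 0.263 gf 58.8 q6 -0.51
```

```bash
python3 -m handwheel '[[0,0,0,0,0,0.004,0],[0,0,0,0,0,0.004,0],[0,0,0,0,0,0.004,0],[0,0,0,0,0,0.003,0],[0,0,0,0,0,0.002,0],[0,0,0,0,0,0,0],[0,0,0,0,0,0,0],[0,0,0,0,0,0,0]]'
python3 -c "
from h import *
go([.4777,-.298,.1375])"
```

```text
time_s: 9.85
eef_pos: [0.4784, -0.2978, 0.1377]
eef_rot: [0.0, 0.791, 0.611, -0.0]
wrist_force: [-2.8, 1.4, 6.3]
opening: 0.264
grasp_force: 59.4
t 9.85 pos [ 0.4784 -0.2978  0.1377] yaw -14.64 tilt [-0.0001 -0.0002] shift/0.3 [-0.0012 -0.0021  0.0006] rz None F [-2.8  1.4  6.3] op 0.264 gf 59.4 q6 -0.51
```

Contact at 6 N at the expected height, so the foot is seated. I release it and retreat upward.

```bash
python3 -m handwheel '[[0,0,0,0,0,0,1],[0,0,0,0,0,0,1],[0,0,0,0,0,0,1],[0,0,0,0,0,0,1],[0,0,0,0,0,0,1],[0,0,0,0,0,0,1],[0,0,0,0,0,-0.05,1],[0,0,0,0,0,-0.1,1]]'
python3 -m handwheel '[[0,0,0,0,0,-0.12,1],[0,0,0,0,0,-0.1,1],[0,0,0,0,0,0,1],[0,0,0,0,0,0,1],[0,0,0,0,0,0,1],[0,0,0,0,0,0,1],[0,0,0,0,0,0,1],[0,0,0,0,0,0,1]]' >/dev/null
python3 - <<'E'
from h import *
go([.604,.0115,.225],-15)
im=ctrl.camera("wrist");cv2.imwrite("pics/w4.png",im);m=ctrl.camera_model("wrist")
print(proj(m,[.4784,-.2978,.158]),proj(m,[.4784,-.2978,.108]))
E
```

```text
time_s: 10.65
eef_pos: [0.4771, -0.2966, 0.1806]
eef_rot: [-0.003, 0.792, 0.611, -0.0]
wrist_force: [0.7, -0.4, 0.5]
opening: 1.002
grasp_force: 0.0
t 11.45 pos [ 0.4781 -0.2975  0.2469] yaw -14.66 tilt [-0.0011  0.0011] shift/0.3 [1.1027 0.1454 0.0738] rz 0.0019 F [ 0.   0.4 -0.5] op 0.999 gf 0.0 q6 -0.51
[317.05352891 210.06446246] [317.38542736 188.49272839]
```

View pics/w4.png

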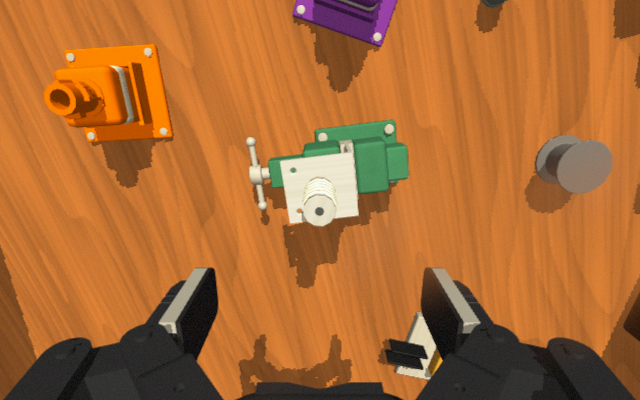

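The standoff stands seated and upright on the bracket, top at (319,211) against a prediction of (317,210), and the fingers are clear. Next is the bottle.

```bash
python3 -m handwheel '[[0,0,0,0.138,0.018,0,1],[0,0,0,0.138,0.018,0,1],[0,0,0,0.138,0.018,0,1],[0,0,0,0.138,0.018,0,1],[0,0,0,0.138,0.018,0,1],[0,0,0,0.138,0.018,0,1],[0,0,0,0.138,0.018,0,1],[0,0,0,0.137,0.019,0.02,1]]' >/dev/null
python3 -m handwheel '[[0,0,0,0,0,0.04,1],[0,0,0,0,0,0,1],[0,0,0,0,0,0,1],[0,0,0,0,0,0,1],[0,0,0,0,0,0,1],[0,0,0,0,0,0,1],[0,0,0,0,0,0,1],[0,0,0,0,0,0,1]]' >/dev/null
python3 - <<'E'
from h import *
go([.604,.0115,.225],-15)
m=ctrl.camera_model("wrist");im=ctrl.camera("wrist");cv2.imwrite("pics/w5.png",im)
print(proj(m,[.604,.0115,.106]),proj(m,[.604,.0115,.072]));np.save("w5.npy",m["cam_to_world"])
E
```

```text
t 13.1 pos [0.6042 0.0111 0.23  ] yaw -14.68 tilt [ 0.0003 -0.    ] shift/0.3 [ 0.0012 -0.001   0.0165] rz 0.0018 F [-0.3 -0.1  0. ] op 1.0 gf 0.0 q6 0.08
[316.37182781 193.54252641] [316.60579939 181.49173317]
```

View pics/w5.png

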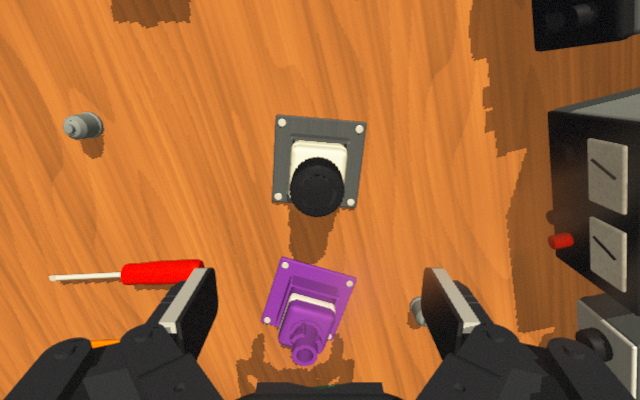

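The closed black cap is centred on the white bottle, with its top disc at about (318,190) against a prediction of (316,193.5). The purple look-alike at (303,330) is well clear below.

```bash
python3 - <<'E'
from h import *
im=cv2.imread("pics/w5.png");m=ctrl.camera_model("wrist");m["cam_to_world"]=np.load("w5.npy")
k=(im[150:225,280:355].max(2)<50).astype(np.uint8);k=cv2.morphologyEx(k,cv2.MORPH_OPEN,np.ones((5,5)))
n,l,st,c=cv2.connectedComponentsWithStats(k);i=1+np.argmax(st[1:,4]);ys,xs=np.where(l==i);ys+=150;xs+=280
print(st[i],xs.min(),xs.max(),ys.min(),ys.max())
u=(xs.min()+xs.max())/2; 
# bottom (near) edge of top disc: 21 mm from axis toward camera side
o=ctrl.get_obs();R=Ro.from_quat(np.array(o["eef_rot"])[[1,2,3,0]]).as_matrix()
E=plane(m,(u,ys.max()+.5),.106);s=np.sign(R[:,0]@(m["cam_to_world"][:3,3]-E))
for sg in(1,-1): print(np.round(E+sg*.021*R[:,0],4),proj(m,E+sg*.021*R[:,0]))
print(s)
E
```

```text
[  11    8   53   58 2112] 291 343 158 215
[0.6053 0.0146 0.106 ] [316.95771653 189.27681232]
[ 0.5946 -0.026   0.106 ] [317.04028762 240.48541051]
1.0
```

```bash
python3 -m handwheel '[[0,0,0,0.009,0,0.06,1],[0,0,0,0,0,0.1,1],[0,0,0,0,0,0.1,1],[0,0,0,0,0,0.1,1],[0,0,0,0,0,0.08,1],[0,0,0,0,0,0.04,1],[0,0,0,0,0,0,0],[0,0,0,0,0,0,0]]'
python3 -m handwheel '[[0,0,0,0,0,0,0],[0,0,0,0,0,0,0],[0,0,0,0,0,0,0],[0,0,0,0,0,0,0],[0,0,0,0,0,0,0],[0,0,0,0,0,0,0],[0,0,0,0,0,0,0],[0,0,0,0,0,0,0]]'
python3 -c "
from h import *
go([.6045,.014,.086])"
```

```text
time_s: 13.95
eef_pos: [0.6056, 0.0139, 0.0867]
eef_rot: [0.0, 0.791, 0.611, 0.0]
wrist_force: [0.6, -0.1, -0.1]
opening: 0.688
grasp_force: 0.0
time_s: 14.75
eef_pos: [0.6045, 0.0144, 0.0874]
eef_rot: [-0.0, 0.791, 0.611, -0.0]
wrist_force: [-5.5, 2.2, 4.8]
opening: 0.479
grasp_force: 59.9
t 14.75 pos [0.6045 0.0144 0.0874] yaw -14.63 tilt [-0.0006  0.0004] shift/0.3 [-0.0014  0.0004  0.0047] rz None F [-5.5  2.2  4.8] op 0.479 gf 59.9 q6 0.08
```

```bash
python3 -m handwheel '[[0,0,0,0,-0.0035,0.005,0],[0,0,0,0,0,0.005,0],[0,0,0,0,0,0.005,0],[0,0,0,0,0,0.003,0],[0,0,0,0,0,0,0],[0,0,0,0,0,0,0],[0,0,0,0,0,0,0],[0,0,0,0,0,0,0]]'
python3 -c "
from h import *
go([.6045,.014,.086])"
```

```text
time_s: 15.55
eef_pos: [0.6045, 0.0145, 0.0835]
eef_rot: [0.001, 0.791, 0.611, 0.001]
wrist_force: [-7.2, 1.3, 10.4]
opening: 0.469
grasp_force: 60.7
t 15.55 pos [0.6045 0.0145 0.0835] yaw -14.63 tilt [ 0.0018 -0.0002] shift/0.3 [-0.0015  0.0003 -0.0084] rz None F [-7.2  1.3 10.4] op 0.469 gf 60.7 q6 0.08
```

Pressed about 4.5 mm at 10 N. Next I twist counter-clockwise, which is negative rz because the tool points down.

```bash
python3 -m handwheel '[[0,0,-0.04,0,0,0,0],[0,0,-0.046,0,0,0,0],[0,0,-0.046,0,0,0,0],[0,0,-0.046,0,0,0,0],[0,0,-0.046,0,0,0,0],[0,0,-0.046,0,0,0,0],[0,0,-0.046,0,0,0,0],[0,0,-0.046,0,0,0,0]]'
python3 -c "
from h import *
go([.6045,.014,.086],50)
print(ctrl.get_obs()['torque'])"
```

```text
time_s: 16.35
eef_pos: [0.6032, 0.0156, 0.0829]
eef_rot: [-0.001, 0.335, 0.942, 0.001]
wrist_force: [-11.2, 4.1, 13.1]
opening: 0.475
grasp_force: 60.8
t 16.35 pos [0.6032 0.0156 0.0829] yaw 50.87 tilt [-0.0014  0.0016] shift/0.3 [-0.0068 -0.0013 -0.0105] rz 0.0049 F [-11.2   4.1  13.1] op 0.475 gf 60.8 q6 -1.06
[ 0.70858565  1.79674199 -0.18967033]
```

```bash
python3 -m handwheel '[[0,0,0,0.003,0,0,0],[0,0,0,0,0,-0.01,0],[0,0,0,0,0,-0.015,0],[0,0,0,0,0,-0.02,0],[0,0,0,0,0,-0.02,0],[0,0,0,0,0,0,0],[0,0,0,0,0,0,0],[0,0,0,0,0,0,0]]'
python3 -c "
from h import *
go([.6045,.014,.17],50)"
```

```text
time_s: 17.15
eef_pos: [0.603, 0.0146, 0.1003]
eef_rot: [-0.0, 0.338, 0.941, -0.0]
wrist_force: [-4.5, -0.3, 2.2]
opening: 0.472
grasp_force: 61.4
t 17.15 pos [0.603  0.0146 0.1003] yaw 50.51 tilt [-0.0004 -0.0002] shift/0.3 [-0.0052  0.0015 -0.2325] rz 0.0028 F [-4.5 -0.3  2.2] op 0.472 gf 61.4 q6 -1.05
```

```bash
python3 -m handwheel '[[0,0,0,0,0,-0.03,0],[0,0,0,0,0,-0.05,0],[0,0,0,0,0,-0.05,0],[0,0,0,0,0,-0.05,0],[0,0,0,0,0,-0.04,0],[0,0,0,0,0,-0.01,0],[0,0,0,0,0,0,0],[0,0,0,0,0,0,0]]'
python3 - <<'E'
from h import *
go([.6045,.014,.17],50)
s=ctrl.camera("scene");w=ctrl.camera("wrist")
a=cv2.resize(s[150:290,260:440],(400,311),interpolation=cv2.INTER_CUBIC);b=cv2.resize(w,(400,250))
c=cv2.resize(s[170:270,160:260],(400,311))
cv2.imwrite("pics/fin.png",np.vstack([np.hstack([a,c]),np.hstack([b,b*0])]))
E
```

```text
time_s: 17.95
eef_pos: [0.6027, 0.0149, 0.1683]
eef_rot: [-0.0, 0.338, 0.941, -0.0]
wrist_force: [-0.9, -0.5, -0.4]
opening: 0.472
grasp_force: 61.2
t 17.95 pos [0.6027 0.0149 0.1683] yaw 50.51 tilt [-0.001   0.0002] shift/0.3 [-0.0065  0.0015 -0.0057] rz 0.0028 F [-0.9 -0.5 -0.4] op 0.472 gf 61.2 q6 -1.05
```

View pics/fin.png

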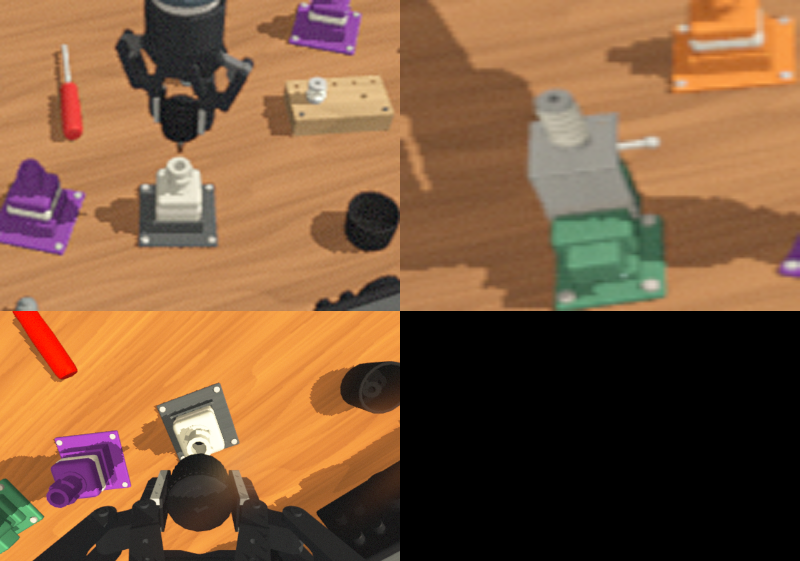

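The picture shows the cap held upright with its brush tip, at crop (180,148), just above the open mouth at (180,165). The standoff is seated on the bracket. I hand the job in.

```bash
python3 -c "
from bench import ctrl
print(ctrl.hand_in())"
```

```text
the job is handed in; nothing more can be done
None
```

I handed the job in at about 18 s; it returned no verdict. In the last pictures the tall standoff sits upright on the bracket and released, and the cap is off, held upright with its brush tip over the open mouth.

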